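Roll a relabelled tin home under a palm board

ROBOT

A 7-joint arm with a two-finger parallel gripper is mounted at the origin on the work surface. World frame = base frame: x ahead of the robot, y to its left, z up, the work surface at z = 0. Lengths are in m, angles in rad, forces in N, time in s.
With the tool pointing down it reaches from about 0.425 to 0.95 m from the base axis. Payload 16.7 kg.
Tool frame: the origin (TCP) lies on the centre line of the jaws, within the pads' length; the fingertips stand 11 mm ahead of it and the grasp point (between the pads) lies 8 mm behind it; z points along the fingers, y is the direction in which the jaws open and shut (so a half turn about z gives the same grasp; the last joint's range is limited). The gripper opens to 94 mm and grips with 3 to 60 N. Pads are 16 mm wide; open, the fingers measure 119 mm over their backs; the gripper's body (75 mm by 177 mm) begins 78 mm behind the grasp point.
Start: joints at [-1.379, 0.426, 0.074, 1.606, -0.034, 1.111, -0.067], TCP at [0.226, 0.636, 0.216] pointing down, gripper open.
Joint ranges: [-2.85, 2.85], [-0.5, 2.14], [-1.23, 1.37], [0.21, 2.46], [-1.02, 4.16], [0.16, 2.05], [-2.73, 2.73]. Speed limits (rad/s): [1.89, 1.89, 2.39, 2.39, 3.01, 3.01, 3.01].

INTERFACE

Orientations are given as a rotation vector (axis times angle).
In Python, from workcell import * gives the robot as it stands.
- The arm moves only by the shell command python3 -m jog 'ROWS' [OPENING] [FORCE]. ROWS is JSON, a list of rows, each a list of 2 entries, a list of its own where there are three numbers: the shift along the tool's x, y, z in mm, then the turn about the tool's z in degrees. In form: [[[dx, dy, dz], spin], ...]. A call has 1 to 20 rows; each row shifts and turns the pose as measured when the row begins, along the tool's axes as they then stand; what a row does not reach is not made up. A row lasts 1/8 s, in which the tool goes at most 62.5 mm and 10.7 degrees, less where a joint would pass 70% of its speed; a pose out of reach is approached as far as the arm can. A call with a gripper value outside its range is refused whole. OPENING is the gripper's target within -1 to 1 (shut at 1, half-way at 0, fully open at -1), set as the call begins (- or left out, the last holds). The fingers move at their own pace and stop on an object; FORCE is the grip in N (left out, the last holds). Time passes only in rows, so rows that do not move let the fingers close. It gives the time, the measured TCP pose, the force and the opening at its end, in the units of the state.
- observe(): the state, without advancing time (a new reading comes with each control period).
- grab_frame(name): name is "side" or "top"; returns the picture (480x640x3 uint8, red, green, blue); there is no depth.
- get_calibration(name): a dict with "K" (3x3 intrinsics, pixels), "view" (4x4, takes a point from world to camera coordinates). Camera axes: x right, y down, z forward; pixel columns grow to the right and rows downward; lengths in m; the calibration is good to about 2 mm. A picture is of the moment at which its call begins. get_calibration takes no time and is no camera call.
- job_done(): hands the job in, once; it reports no verdict.
Trained networks look in the newest picture that a camera, given by its name, has taken for a name from the list of things; names that differ only in an ending like _2 or _b are one class to them, and where a whole thing is asked for, a point or a joint stands for the part that bears it (a point fixed in the world has none). Each returns a list of dicts, best first, with "score" (0 to 1); they miss things now and then, are a little off and sometimes report something else, mostly with a low value. They report only what shows in the picture. A call takes as long as a camera call. They do not tell look-alikes from the thing itself.
- recognise(query, camera): "box" ([centre column, centre row, width, height] in pixels, round what is visible of it).
- outline_of(query, camera): "pixels" (480x640 bool, what is visible of it) and "box" ([centre column, centre row, width, height] in pixels, round what is visible of it).
The state is a dict: "time": time; "q": joint angles; "qvel": joint speeds; "joint_torque": joint torques, N m; "ee_pos": TCP position; "ee_rot": TCP orientation; "contact_force": force on the tool from outside, world axes, zero at the start; "ft_torque": the same for the moment, N m; "finger_gap": finger opening in m.
Only numpy, scipy, OpenCV 4.12 (cv2) and the standard library are available. Lean on these libraries where they do the work, as an engineer would, in place of code of your own. Each camera call takes 0.05 s, during which the arm holds its last target.

TASK

The tin lying on the counter has a freshly glued label. Pick up the wooden palm board by its handle, lay it flat on top of the tin and, pressing lightly, roll the tin along the counter under the board, over the low rib and home against the backstop of the steel cradle. Touch the tin with nothing but the board and press gently so that it is not dented; then lay the board flat back on its rubber mat, let go, and leave the abacus, jar and weight alone.

Things in the scene. Friction and masses are not known exactly. Their poses are not given: they have to be found in the camera images.
- tin: Lying labelled food tin, 52 mm diameter, 100 mm long, about 0.25 kg. Origin at its centre on its axis, x along the tin; y and z turn as it rolls. Starts 95 to 130 mm before home, nearly parallel to the backstop. Dents if the board presses it above 16 N; under less than about 2 N it may slip instead of turning. Rolling without slip it advances half as far as the board.
- cradle: Low steel cradle fixed to the counter, no floor plate. Origin on the counter straight below the axis of a tin lying home, touching the backstop. The tin enters along the cradle's +y over the rib, then lies on the counter; it can lie up to 13 mm short of the backstop, so roll on until it meets it. Side bars 10 mm high at x = +-69 mm leave 130 mm between them.
- rib (a point): Point on the counter under the middle of the cradle's rib, at cradle y = -28 mm. The rib is a steel bar along x, rounded (20 mm radius), whose screws set its crest anywhere from 2.5 to 8.5 mm above the counter: this height is not reported. Rolling over it lifts tin and board by as much and takes a sideways push at the tin's top of up to 0.33 of the load (tin included).
- stop (a point): Middle of the backstop's face at counter height, at cradle y = +26 mm. The backstop is an upright steel bar 150 mm along the cradle's x and 36 mm high, 12 mm thick; gussets behind it reach y = +67 mm and 22 mm height, so a board on the tin passes above it.
- board: Wooden palm board, 0.24 kg: flat plate 90 (x) by 170 (y) by 10 mm on stiff rubber springs (gives straight up, 10 N per mm after 3 N, at most 6 mm) under a 110 mm (y) flange topped 24 mm above the underside, with a block handle, 60 (x) by 40 (y) mm, up to 72 mm. Origin: middle of the underside at rest, z up. Grip across the 40 mm (along y) so it cannot tip; roll along its y.
- mat: Fixed flat black rubber mat, 135 mm (x) by 215 mm (y), 3 mm thick, on which the board lies at first and is laid back, roughly centred. Origin at the centre of its underside, on the counter.
- abacus: Bystander: wooden abacus lying on the counter, 130 by 260 by 30 mm. Origin at the centre of its underside.
- jar: Bystander: amber glass jar standing on the counter, 84 mm diameter, 120 mm high. Origin at the centre of its underside.
- weight: Bystander: brass scale weight standing on the counter, 44 mm diameter, 43 mm high. Origin at the centre of its underside.
Mind the look-alikes: they are no part of the job. There is more than one size of the board; the one meant has the size given above.

How it is judged:
By the outcome, as a careful person would: the job done as asked, in the order asked, and still so for the second after the job is handed in, with the robot touching nothing.
It also fails if it takes over 72 s, if anything falls off the work surface, if the arm or the gripper's body presses on something with over 40 N, if the wrist force passes 120 N, or if a joint passes its speed limit or range.

## Working session

There is one attempt and no reset: what is moved stays moved. The work goes in short steps, Python scripts to look and compute and a shell command to move; the robot and the scene stay as the last step left them, time stands still between calls to the robot, and variables do not carry over. Pictures are saved under pics/ and viewed, and the job is handed in when it is done.

```bash
ls -la; mkdir -p pics; python3 - <<'E'
from workcell import *
import cv2, numpy as np
np.set_printoptions(precision=4,suppress=True)
s=observe()
for k in s: print(k, np.array(s[k]))
for n in ["side","top"]:
    im=grab_frame(n); cv2.imwrite(f"pics/{n}0.png",im[:,:,::-1])
    c=get_calibration(n); print(n); print(np.array(c["K"])); print(np.array(c["view"]))
E
```

```text
total 12
drwxr-xr-x  3 agent agent 4096 Dec  5 17:51 .
drwxr-xr-x 23 root  root  4096 Dec  5 17:51 ..
drwxr-xr-x  2 agent agent 4096 Dec  5 17:51 pics
time 0.0
q [-1.3785  0.4267  0.0739  1.6066 -0.0341  1.1108 -0.0671]
qvel [-0.0011 -0.0006 -0.0007  0.0015 -0.0003 -0.0007  0.0007]
joint_torque [ -0.0022 -93.5849   3.6654 -45.4183  -0.049    0.0204   0.0002]
ee_pos [0.2261 0.6355 0.2158]
ee_rot [-0.5343 -3.0957  0.002 ]
contact_force [ 0.0216  0.1209 -0.0355]
ft_torque [-0.0243 -0.0287 -0.0322]
finger_gap 0.0941004512673889
side
[[529.7239   0.     325.2293]
 [  0.     529.7239 235.3962]
 [  0.       0.       1.    ]]
[[ 0.7501 -0.661  -0.0206 -0.4057]
 [-0.3855 -0.4117 -0.8258  0.238 ]
 [ 0.5374  0.6273 -0.5636  1.0943]
 [ 0.      0.      0.      1.    ]]
top
[[525.8009   0.     322.8837]
 [  0.     525.8009 242.1792]
 [  0.       0.       1.    ]]
[[ 0.0181 -0.9997  0.0138 -0.0365]
 [-0.9855 -0.0202 -0.1684  0.5246]
 [ 0.1686 -0.0106 -0.9856  1.3356]
 [ 0.      0.      0.      1.    ]]
```

View pics/side0.png

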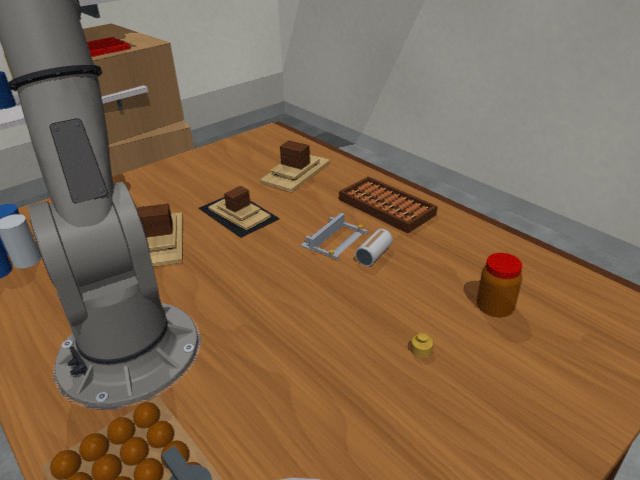

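View pics/top0.png

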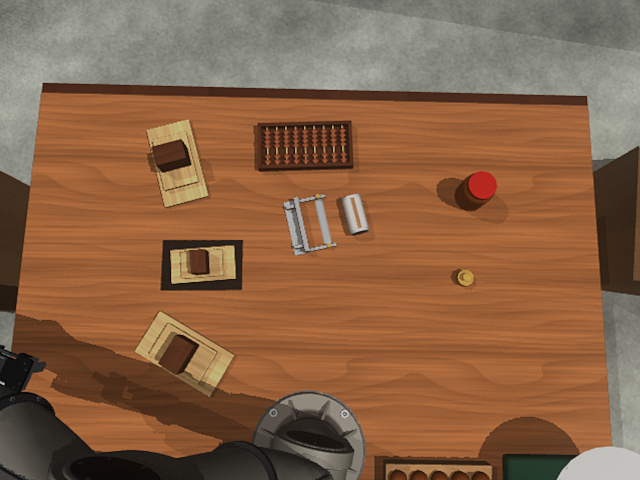

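Top view: candidates for the palm board are at (176,163) upper left, (200,262) on the black mat, and (185,352) lower left. The tin is at (354,214), the cradle at (308,224) with its backstop on the left (x≈295), the abacus at (304,146), the jar at (480,188) and the weight at (464,277). Next I'll measure sizes.

```bash
cat > h.py <<'E'
from workcell import *
import cv2, numpy as np
from scipy.spatial.transform import Rotation as R
np.set_printoptions(precision=4,suppress=True)
def cal(n):
    c=get_calibration(n); return np.array(c["K"]),np.array(c["view"])
def unproj(n,uv,z):
    K,V=cal(n); uv=np.atleast_2d(np.array(uv,float))
    d=np.c_[uv,np.ones(len(uv))]@np.linalg.inv(K).T@V[:3,:3]
    o=-V[:3,:3].T@V[:3,3]
    t=(z-o[2])/d[:,2]
    return o+d*t[:,None]
def proj(n,P):
    K,V=cal(n); P=np.atleast_2d(P); c=P@V[:3,:3].T+V[:3,3]; p=c@K.T
    return p[:,:2]/p[:,2:]
def pose():
    s=observe(); return np.array(s["ee_pos"]),R.from_rotvec(s["ee_rot"]),s
E
python3 - <<'E'
from h import *
im=grab_frame("top")
def crop(x0,y0,x1,y1,f,name):
    cv2.imwrite(name,cv2.resize(im[y0:y1,x0:x1],None,fx=f,fy=f,interpolation=cv2.INTER_CUBIC)[:,:,::-1])
crop(130,105,270,405,2,"pics/boards.png")
crop(270,180,380,265,7,"pics/cradle.png")
crop(150,230,255,300,7,"pics/mat.png")
for q in ["board","tin","cradle","mat","abacus","jar","weight"]:
    try:
        for r in outline_of(q,"top")[:4]:
            m=r["pixels"].astype(np.uint8); 
            c,_=cv2.findContours(m,cv2.RETR_EXTERNAL,cv2.CHAIN_APPROX_NONE)
            c=max(c,key=cv2.contourArea)
            zz={"board":0.02,"tin":0.026,"cradle":0.0,"mat":0.003,"abacus":0.03,"jar":0.06,"weight":0.02}[q]
            P=unproj("top",c[:,0,:],zz)[:,:2]*1000
            rc=cv2.minAreaRect(P.astype(np.float32))
            print(q,round(r["score"],2),np.array(r["box"]),m.sum(),"world rect mm",rc)
    except Exception as e: print(q,e)
E
```

```text
board 0.85 [202.6 266.4  67.6  37.6] 2144 world rect mm ((463.66412353515625, 291.0428466796875), (90.21601867675781, 169.91770935058594), 5.825886249542236)
board 0.76 [178.2 162.7  61.5  87.8] 3562 world rect mm ((741.3067626953125, 377.79901123046875), (231.81829833984375, 122.6832046508789), 16.625835418701172)
board 0.65 [185.4 352.8  96.5  86.8] 4327 world rect mm ((232.72608947753906, 325.1385498046875), (230.64016723632812, 122.78836822509766), 61.09056091308594)
board 0.61 [311.3 226.2  59.4  54.3] 1279 world rect mm ((580.2601928710938, 12.856529235839844), (152.2655792236328, 113.8086929321289), 13.642984390258789)
tin 0.63 [356.1 216.5  28.6  37.6] 782 world rect mm ((605.1696166992188, -110.04084777832031), (109.67996978759766, 54.33906555175781), 15.879929542541504)
cradle 0.67 [309.3 227.9  50.6  61. ] 1413 world rect mm ((582.8770751953125, 15.194633483886719), (156.60128784179688, 112.78079223632812), 12.249579429626465)
mat 0.67 [201.2 266.6  84.5  54.3] 1788 world rect mm ((464.24652099609375, 297.7168273925781), (134.8809356689453, 214.8555145263672), 1.2996225357055664)
mat 0.35 [355.9 217.9  29.4  43. ] 759 world rect mm ((611.3258056640625, -111.00435638427734), (110.67391967773438, 54.189491271972656), 16.2622013092041)
abacus 0.85 [304.7 145.6  95.6  47.8] 4622 world rect mm ((793.8638916015625, 28.488563537597656), (142.8375701904297, 260.69110107421875), 3.455551862716675)
jar 0.76 [474.4 192.1  43.5  41.8] 1216 world rect mm ((669.4713134765625, -427.6335144042969), (85.51721954345703, 123.55601501464844), 45.29146957397461)
jar 0.69 [200.6 265.8  85.9  53.8] 2054 world rect mm ((457.30609130859375, 284.8953857421875), (134.4782257080078, 210.96177673339844), 1.178847312927246)
weight 0.61 [462.7 280.2  18.4  18.9] 245 world rect mm ((440.75689697265625, -401.2768249511719), (42.5572624206543, 45.999298095703125), 1.1067264080047607)
```

View pics/cradle.png

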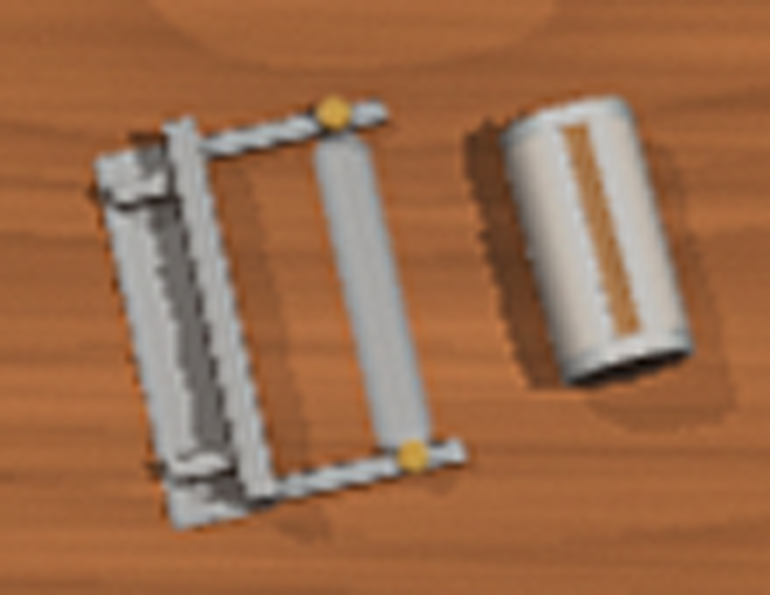

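View pics/mat.png

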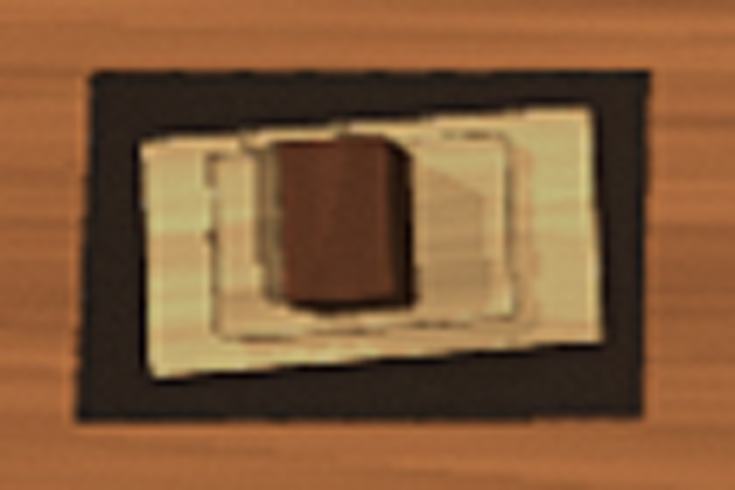

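View pics/boards.png

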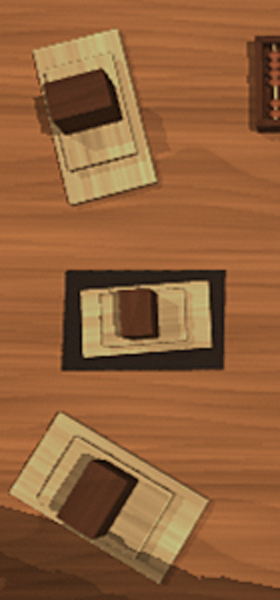

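```bash
python3 - <<'E'
from h import *
K,V=cal("top"); print("campos",-V[:3,:3].T@V[:3,3])
def up(x,y,x0,y0,f): return ((x+.5)/f-.5+x0,(y+.5)/f-.5+y0)
def c(pts,z,x0,y0,f=7): return unproj("top",[up(a,b,x0,y0,f) for a,b in pts],z)*1000
P=c([(142,143),(590,107),(604,340),(152,378)],0.013,150,230)
print("plate",P[:,:2],"centre",P.mean(0)); 
y=(P[0]-P[1]+P[3]-P[2]);print("yaw of y axis",np.degrees(np.arctan2(-y[0],y[1])),np.linalg.norm(P[0]-P[1]),np.linalg.norm(P[0]-P[3]))
H=c([(280,139),(388,138),(389,302),(284,299)],0.075,150,230);print("handletop",H[:,:2],H.mean(0),np.linalg.norm(H[0]-H[1]),np.linalg.norm(H[0]-H[3]))
M=c([(92,72),(649,72),(641,417),(78,418)],0.003,150,230);print("mat",M[:,:2],M.mean(0))
S=c([(333,112),(413,456)],0.011,270,180);print("screws",S, np.linalg.norm(S[0]-S[1]), "x axis dir", np.degrees(np.arctan2(*(S[0]-S[1])[[1,0]])))
B=c([(197,120),(272,495)],0.036,270,180);print("backstop top front edge",B,np.linalg.norm(B[0]-B[1]),np.degrees(np.arctan2(*(B[0]-B[1])[[1,0]])))
T=c([(503,128),(628,98),(690,350),(567,382)],0.026,270,180);print("tin",T,T.mean(0),np.linalg.norm(T[0]-T[3]),np.linalg.norm(T[0]-T[1]),np.degrees(np.arctan2(*(T[0]-T[3])[[1,0]])))
E
```

```text
campos [ 0.2924 -0.0117  1.4053]
plate [[501.0798 381.2893]
 [518.4607 211.5541]
 [429.2471 202.106 ]
 [411.5629 371.5296]] centre [465.0876 291.6198  13.    ]
yaw of y axis 5.902747834358078 170.62278737464922 90.0473113345851
handletop [[494.2774 313.7893]
 [495.4426 274.5666]
 [435.4209 270.8557]
 [435.7654 308.792 ]] [465.2265 292.0009  75.    ] 39.2400129115703 58.725012305429196
mat [[529.8322 405.1437]
 [534.2322 191.0774]
 [401.1894 188.2709]
 [396.7142 401.2127]] [465.492  296.4262   3.    ]
screws [[659.7658  -8.6898  11.    ]
 [524.3612 -42.1243  11.    ]] 139.47145100133594 x axis dir 13.870202650280403
backstop top front edge [[648.8913  43.2455  36.    ]
 [504.2437  11.2411  36.    ]] 148.1458769022249 12.476148575980352
tin [[ 650.8821  -74.4434   26.    ]
 [ 663.8724 -122.6524   26.    ]
 [ 565.0934 -147.012    26.    ]
 [ 551.6776 -100.0824   26.    ]] [ 607.8814 -111.0475   26.    ] 102.46414137023126 49.9285132208083 14.490778098837415
```

The board on the mat, at (200,262), measures 90×170 mm, so it is the one meant. The other two are about 123×231 mm. Next I'll refine the cradle and tin poses by overlaying models in both views.

```bash
cat > ov.py <<'E'
from h import *
def lines_cradle(x,y,th):
    L=[]
    def add(pts,closed=True):
        L.append((np.array(pts,float)/1000,closed))
    add([(-75,26,36),(75,26,36),(75,38,36),(-75,38,36)])
    add([(-75,26,0),(75,26,0)],False)
    for s in (-1,1): add([(s*65,26,10),(s*73,26,10),(s*73,-45,10),(s*65,-45,10)]) 
    add([(-65,-28,5),(65,-28,5)],False)
    R2=R.from_euler('z',th,degrees=True)
    return [(R2.apply(p)+np.array([x,y,0])/1000,c) for p,c in L]
def lines_tin(x,y,th,z=26):
    a=np.linspace(0,2*np.pi,25); L=[]
    for s in (-50,50): L.append((np.c_[np.full(25,s),26*np.cos(a),26*np.sin(a)],True))
    R2=R.from_euler('z',th,degrees=True)
    return [((R2.apply(p)+np.array([x,y,z]))/1000,c) for p,c in L]
def lines_box(x,y,th,boxes):
    L=[]
    R2=R.from_euler('z',th,degrees=True)
    for (wx,wy,z) in boxes:
        L.append((np.array([(-wx/2,-wy/2,z),(wx/2,-wy/2,z),(wx/2,wy/2,z),(-wx/2,wy/2,z)],float),True))
    return [((R2.apply(p)+np.array([x,y,0]))/1000,c) for p,c in L]
def overlay(n,im,LL,x0,y0,x1,y1,f,name):
    o=cv2.resize(im[y0:y1,x0:x1],None,fx=f,fy=f,interpolation=cv2.INTER_CUBIC)[:,:,::-1].copy()
    for L,col in LL:
        for p,c in L:
            q=proj(n,p); q=((q-[x0,y0]+.5)*f-.5)
            cv2.polylines(o,[np.round(q*8).astype(np.int32)],c,col,1,cv2.LINE_AA,3)
    cv2.imwrite(name,o)
E
python3 - <<'E'
from ov import *
a=grab_frame("top"); b=grab_frame("side")
LL=[(lines_cradle(584,1,13.2),(0,0,255)),(lines_tin(607.9,-111,14.5),(0,255,0)),(lines_box(465.1,291.7,5.9,[(90,170,13),(90,110,27),(60,40,75)]),(255,0,0)),(lines_box(465.5,296.4,1.2,[(135,215,3)]),(255,255,0))]
overlay("top",a,LL,275,180,385,265,7,"pics/ovt.png")
overlay("side",b,LL,290,200,400,275,7,"pics/ovs.png")
overlay("top",a,LL,155,230,255,300,6,"pics/ovtm.png")
overlay("side",b,LL,190,175,290,245,6,"pics/ovsm.png")
E
cd pics; python3 -c "
import cv2,numpy as np
a=cv2.imread('ovtm.png');b=cv2.imread('ovsm.png');cv2.imwrite('ovm.png',np.hstack([cv2.resize(a,(400,280)),cv2.resize(b,(400,280))]))"
```

```text
(no output)
```

View pics/ovt.png

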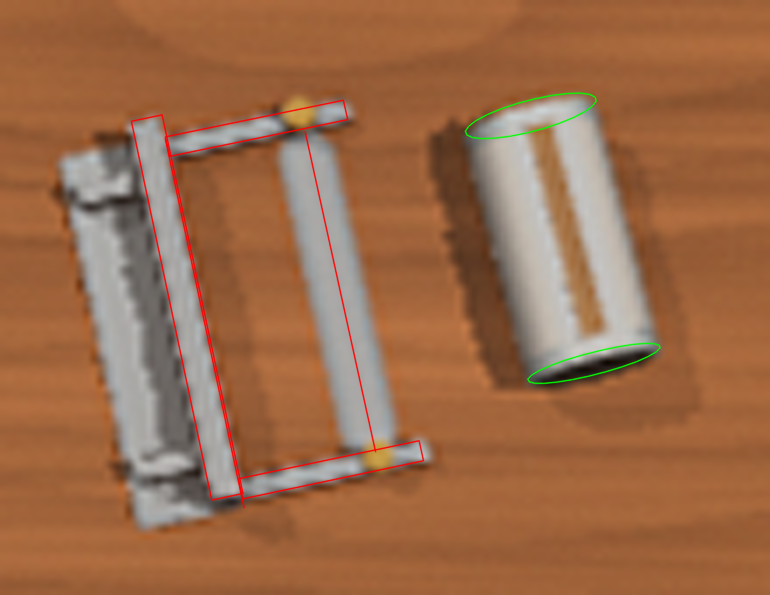

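View pics/ovs.png

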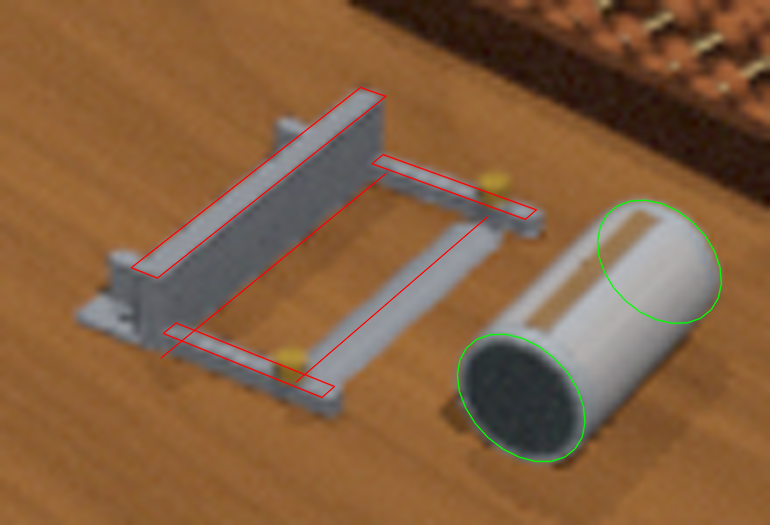

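View pics/ovm.png

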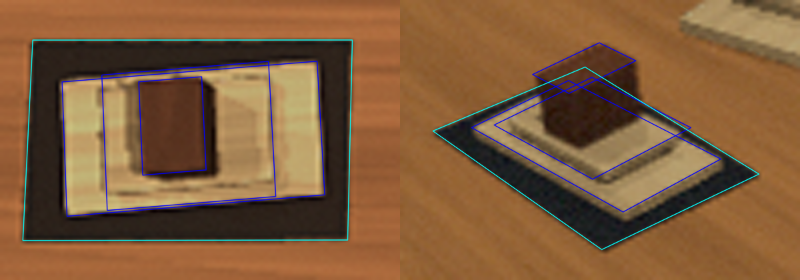

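The overlays match in both views: cradle at (584, 1) mm with yaw 13.2°, tin at (608, -111) mm with yaw 14.5°, board at (465, 292) mm with yaw 5.9°. Next I'll work out the reach to the board.

```bash
cat > plan.py <<'E'
from h import *
import sys
def plan(x,y,z,yaw):
    """target tool: TCP mm, tool y axis along yaw (either sense)"""
    p,Rt,s=pose()
    Y=np.array([-np.sin(np.radians(yaw)),np.cos(np.radians(yaw)),0])
    ty=Rt.as_matrix()[:,1]
    if ty@Y<0: Y=-Y
    # spin about tool z
    l=Rt.inv().apply(Y); spin=np.degrees(np.arctan2(-l[0],l[1]))
    d=Rt.inv().apply(np.array([x,y,z])-p*1000)
    d2=(Rt*R.from_euler('z',spin,degrees=True)).inv().apply(np.array([x,y,z])-p*1000)
    print("t",s["time"],"p",p*1000,"axes x,y,z:",Rt.as_matrix().T.round(4).tolist())
    print("tool shift now",d.round(2),"spin",round(spin,2),"| shift after spin",d2.round(2),"q",np.array(s["q"]),"F",np.array(s["contact_force"]),"gap",s["finger_gap"])
if __name__=="__main__": plan(*map(float,sys.argv[1:]))
E
python3 plan.py 465.1 291.8 150 5.9
```

```text
t 0.6 p [226.2544 635.9255 216.4814] axes x,y,z: [[-0.9421, 0.3352, 0.0], [0.3352, 0.9421, 0.0], [-0.0, 0.0, -1.0]]
tool shift now [-340.39 -244.15   66.47] spin -25.49 | shift after spin [-202.21 -366.86   66.47] q [-1.3785  0.4261  0.0739  1.606  -0.0341  1.1108 -0.0671] F [0.707  0.2299 0.6464] gap 0.09377859587431721
```

```bash
python3 -m jog '[[[-34,-24,0],0],[[-34,-24,0],0],[[-34,-24,0],0],[[-34,-24,0],0],[[-34,-24,0],0],[[-34,-24,0],0],[[-34,-24,0],0],[[-34,-24,0],0],[[-34,-24,0],-5],[[0,0,0],-5],[[0,0,0],-5],[[0,0,0],-5],[[0,0,0],-5]]' -1; python3 plan.py 465.1 291.8 100 5.9
```

```text
time: 2.22
ee_pos: [0.4493, 0.3198, 0.2174]
ee_rot: [-0.168, 3.135, 0.004]
contact_force: [0.1, 0.1, -0.2]
finger_gap: 0.0941
t 2.225 p [449.2926 319.7619 217.3746] axes x,y,z: [[-0.9943, -0.1066, -0.0022], [-0.1066, 0.9943, 0.0026], [0.0019, 0.0028, -1.0]]
tool shift now [-12.48 -29.79 117.32] spin 0.22 | shift after spin [-12.59 -29.75 117.32] q [-0.8737  0.2219  0.1621  1.8936 -0.0426  1.026   0.9841] F [ 0.0566  0.1456 -0.1793] gap 0.0940877656856464
```

```bash
python3 -m jog '[[[-6.3,-14.9,20],0],[[-6.2,-14.9,30],0],[[0,0,30],0],[[0,0,25],0],[[0,0,12],0],[[0,0,0],0]]' -1; python3 plan.py 465.1 291.8 45 5.9; python3 - <<'E'
from ov import *
a=grab_frame("top"); b=grab_frame("side")
LL=[(lines_box(465.1,291.7,5.9,[(90,170,13),(60,40,75)]),(255,0,0))]
overlay("top",a,LL,155,230,255,300,4,"pics/a.png")
overlay("side",b,LL,190,145,290,245,4,"pics/b.png")
a=cv2.imread("pics/a.png");b=cv2.imread("pics/b.png")
o=np.zeros((400,800,3),np.uint8);o[:280,:400]=a;o[:,400:]=b;cv2.imwrite("pics/g1.png",o)
E
```

```text
time: 2.98
ee_pos: [0.4668, 0.2918, 0.0988]
ee_rot: [-0.17, 3.132, 0.008]
contact_force: [-0.0, -1.2, 0.4]
finger_gap: 0.0939
t 2.975 p [466.7731 291.8211  98.7762] axes x,y,z: [[-0.9941, -0.1083, -0.0052], [-0.1083, 0.9941, 0.0049], [0.0046, 0.0054, -1.0]]
tool shift now [ 1.94 -0.1  53.77] spin 0.32 | shift after spin [ 1.94 -0.11 53.77] q [-0.8078  0.3636  0.1617  2.0048 -0.0843  0.7724  1.0828] F [-0.0425 -1.2048  0.364 ] gap 0.09390792424699185
```

View pics/g1.png

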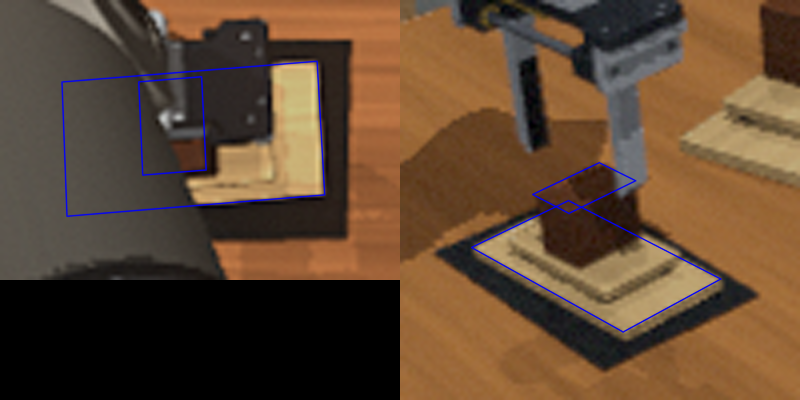

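Side view: the fingers straddle the handle, with tips at about (535,150) and (630,185) in the crop and the handle between them. Next I descend.

```bash
python3 -m jog '[[[1,0,9],0.3],[[0.9,0,9],0],[[0,0,9],0],[[0,0,9],0],[[0,0,9],0],[[0,0,8],0],[[0,0,0],0]]' -1; python3 plan.py 465.1 291.8 45 5.9
```

```text
time: 3.95
ee_pos: [0.4661, 0.293, 0.0442]
ee_rot: [-0.162, 3.13, 0.012]
contact_force: [-0.6, -0.4, 0.3]
finger_gap: 0.094
t 3.95 p [466.1102 293.0477  44.1964] axes x,y,z: [[-0.9946, -0.103, -0.008], [-0.1031, 0.9946, 0.007], [0.0072, 0.0078, -0.9999]]
tool shift now [ 1.13 -1.13 -0.82] spin 0.01 | shift after spin [ 1.13 -1.13 -0.82] q [-0.7956  0.4448  0.146   2.0378 -0.1057  0.6553  1.0936] F [-0.5632 -0.3774  0.2756] gap 0.09396824308016699
```

```bash
python3 -m jog '[[[1,-1.1,0],0],[[0,0,0],0]]' -1; python3 -m jog '[[[0,0,0],0],[[0,0,0],0],[[0,0,0],0],[[0,0,0],0],[[0,0,0],0],[[0,0,0],0]]' 1 45; python3 plan.py 465.1 291.8 45 5.9
```

```text
time: 4.2
ee_pos: [0.4654, 0.2918, 0.0445]
ee_rot: [-0.161, 3.13, 0.012]
contact_force: [-0.2, 0.7, -0.4]
finger_gap: 0.0938
time: 4.95
ee_pos: [0.4657, 0.292, 0.0451]
ee_rot: [-0.161, 3.129, 0.013]
contact_force: [0.0, 1.1, 2.1]
finger_gap: 0.0397
t 4.95 p [465.6822 292.0149  45.1208] axes x,y,z: [[-0.9947, -0.1029, -0.0092], [-0.103, 0.9947, 0.0078], [0.0083, 0.0087, -0.9999]]
tool shift now [ 0.6  -0.15  0.11] spin 0.01 | shift after spin [ 0.6  -0.15  0.11] q [-0.795   0.4416  0.1463  2.0406 -0.1054  0.6544  1.0943] F [0.0144 1.0852 2.0753] gap 0.039683698385068994
```

```bash
python3 -m jog '[[[0,0,-10],0],[[0,0,-15],0],[[0,0,-20],0],[[0,0,-20],0],[[0,0,-20],0],[[0,0,0],0],[[0,0,0],0]]'; python3 plan.py 621 -167.5 130 13.2; python3 -m jog '[[[0,0,0],0],[[0,0,0],0],[[0,0,0],0],[[0,0,0],0]]';  python3 plan.py 621 -167.5 130 13.2
```

```text
time: 5.82
ee_pos: [0.4648, 0.2911, 0.1368]
ee_rot: [-0.161, 3.128, 0.015]
contact_force: [-0.9, -0.1, -1.9]
finger_gap: 0.0393
t 5.825 p [464.7721 291.0718 136.8478] axes x,y,z: [[-0.9947, -0.1027, -0.0103], [-0.1028, 0.9947, 0.0088], [0.0094, 0.0098, -0.9999]]
tool shift now [-108.22 -472.25    3.82] spin -7.3 | shift after spin [ -47.3  -482.17    3.82] q [-0.8199  0.305   0.1723  1.9862 -0.0718  0.8426  1.0655] F [-0.8649 -0.085  -1.8575] gap 0.03925165679405289
time: 6.32
ee_pos: [0.464, 0.2904, 0.135]
ee_rot: [-0.161, 3.13, 0.012]
contact_force: [-0.0, 0.6, -1.8]
finger_gap: 0.0399
t 6.325 p [464.0071 290.4262 135.0424] axes x,y,z: [[-0.9947, -0.1026, -0.0079], [-0.1027, 0.9947, 0.007], [0.0072, 0.0078, -0.9999]]
tool shift now [-109.14 -471.65    2.6 ] spin -7.31 | shift after spin [ -48.23 -481.7     2.6 ] q [-0.8197  0.3074  0.1721  1.9875 -0.072   0.8418  1.0655] F [-0.0483  0.6376 -1.8315] gap 0.039895509433911035
```

```bash
python3 - <<'E'
from h import *
for i in range(10):
    grab_frame("top"); s=observe(); print(round(s["time"],3),np.array(s["ee_pos"])*1000,np.array(s["contact_force"]),np.array(s["q"])[[1,3,5]])
E
python3 -m jog '[[[0,0,0],0],[[0,0,0],0],[[0,0,0],0],[[0,0,0],0]]'; python3 plan.py 621 -167.5 130 13.2
```

```text
6.375 [463.9381 290.4071 135.0148] [ 0.045   0.2558 -2.5118] [0.3074 1.9876 0.8418]
6.425 [463.9921 290.4424 135.1106] [ 0.1259  0.268  -1.9596] [0.3073 1.9875 0.8418]
6.475 [464.0648 290.4959 135.2148] [-0.2168 -0.8592 -1.479 ] [0.3071 1.9874 0.8418]
6.525 [464.0706 290.4907 135.2506] [ 1.3701 -0.0989 -2.3137] [0.3071 1.9874 0.8418]
6.575 [464.0512 290.5558 135.2809] [-0.1398  0.3302 -2.5174] [0.307  1.9874 0.8418]
6.625 [464.0461 290.5581 135.2923] [ 0.0246 -0.3496 -1.8812] [0.307  1.9874 0.8419]
6.675 [464.0735 290.5519 135.3098] [ 0.6028  0.1007 -2.0769] [0.307  1.9874 0.8418]
6.725 [464.062  290.5177 135.3175] [-0.0107 -0.1715 -3.0079] [0.3069 1.9874 0.8419]
6.775 [464.0786 290.5581 135.319 ] [-0.4756 -0.768  -1.8023] [0.307  1.9874 0.8418]
6.825 [464.0799 290.5366 135.3203] [ 0.1636  0.3865 -2.0163] [0.3069 1.9874 0.8418]
time: 7.32
ee_pos: [0.4641, 0.2906, 0.1354]
ee_rot: [-0.161, 3.129, 0.012]
contact_force: [0.0, 0.7, -2.6]
finger_gap: 0.04
t 7.325 p [464.094  290.5547 135.3734] axes x,y,z: [[-0.9947, -0.1027, -0.0084], [-0.1028, 0.9947, 0.0074], [0.0076, 0.0082, -0.9999]]
tool shift now [-108.98 -471.78    2.81] spin -7.3 | shift after spin [ -48.11 -481.81    2.81] q [-0.8197  0.3069  0.1721  1.9874 -0.0719  0.8419  1.0655] F [ 0.0406  0.7342 -2.5643] gap 0.039953261083733156
```

```bash
python3 -m jog '[[[-4.6,-20,0],0],[[-8.3,-36,0],0],[[-8.3,-36,0],0],[[-8.3,-36,0],0],[[-8.3,-36,0],0],[[-8.3,-36,0],0],[[-8.3,-36,0],0],[[-8.3,-36,0],0],[[-8.3,-36,0],0],[[-8.3,-36,0],0],[[-8.3,-36,0],0],[[-8.3,-36,0],0],[[-8.3,-30,0],-2],[[-4.6,-18,0],-2.3],[[0,0,0],-2],[[0,0,0],-1],[[0,0,0],0]]'; python3 plan.py 621 -167.5 112 13.2
```

```text
time: 9.45
ee_pos: [0.626, -0.1712, 0.1322]
ee_rot: [-0.373, 3.11, 0.013]
contact_force: [0.9, 0.4, -1.2]
finger_gap: 0.0396
t 9.45 p [ 626.0482 -171.2281  132.1676] axes x,y,z: [[-0.9715, -0.2367, -0.0101], [-0.2367, 0.9715, 0.0075], [0.0081, 0.0096, -0.9999]]
tool shift now [ 4.23  4.67 20.16] spin 0.49 | shift after spin [ 4.27  4.63 20.16] q [-0.0442  0.4756  0.2915  1.76   -0.1795  0.9252  2.1342] F [ 0.9009  0.3692 -1.2029] gap 0.039622099579351734
```

```bash
python3 -m jog '[[[2.2,2.3,4],0.5],[[2.1,2.3,6],0],[[0,0,6],0],[[0,0,4],0],[[0,0,0],0],[[0,0,0],0]]'; python3 plan.py 621 -167.5 98 13.2;  python3 - <<'E'
from ov import *
a=grab_frame("top"); b=grab_frame("side")
p,Rt,s=pose()
LL=[(lines_tin(607.9,-111,14.5),(0,255,0)),(lines_cradle(584,1,13.2),(0,0,255)),(lines_box(p[0]*1000,p[1]*1000,13.2,[(90,170,p[2]*1000-42)]),(255,0,0))]
overlay("top",a,LL,280,170,430,270,5,"pics/g2t.png")
overlay("side",b,LL,290,180,450,290,5,"pics/g2s.png")
E
```

```text
time: 10.2
ee_pos: [0.6204, -0.1654, 0.1105]
ee_rot: [-0.361, 3.112, 0.015]
contact_force: [-0.4, 0.5, -2.2]
finger_gap: 0.0397
t 10.2 p [ 620.3523 -165.3995  110.5275] axes x,y,z: [[-0.9735, -0.2286, -0.0097], [-0.2287, 0.9735, 0.0082], [0.0076, 0.0102, -0.9999]]
tool shift now [-0.03 -2.3  12.51] spin 0.02 | shift after spin [-0.03 -2.3  12.51] q [-0.0479  0.4905  0.2856  1.7915 -0.1882  0.8799  2.127 ] F [-0.3953  0.4633 -2.1903] gap 0.03972965783806098
```

View pics/g2s.png

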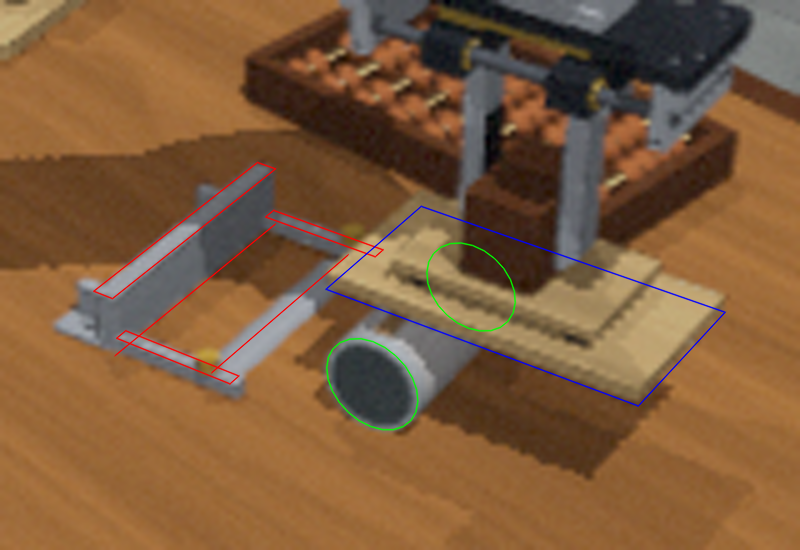

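View pics/g2t.png

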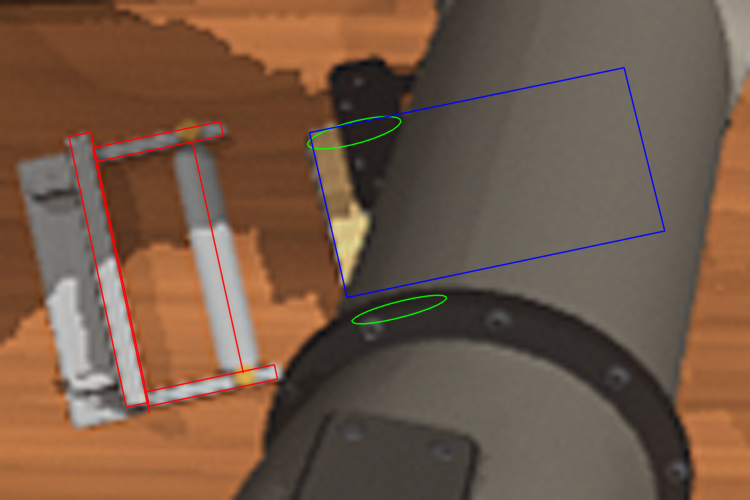

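Side view: the board's underside outline matches the overlay (corner (637,405), front corner (328,288)). The tin's near end is at (372,383), with the board's front edge 27 mm beyond the tin axis. Next I lower gently.

```bash
python3 -m jog '[[[0,-1.2,3],0],[[0,-1.1,4],0],[[0,0,3],0],[[0,0,1.5],0],[[0,0,0],0],[[0,0,0],0]]'; python3 plan.py 621 -167.5 94 13.2
```

```text
time: 11.05
ee_pos: [0.6211, -0.1678, 0.0983]
ee_rot: [-0.36, 3.112, 0.014]
contact_force: [-0.1, 0.1, -1.7]
finger_gap: 0.04
t 11.05 p [ 621.0689 -167.8075   98.348 ] axes x,y,z: [[-0.9735, -0.2285, -0.0099], [-0.2285, 0.9735, 0.0082], [0.0078, 0.0102, -0.9999]]
tool shift now [0.04 0.28 4.35] spin 0.01 | shift after spin [0.04 0.28 4.35] q [-0.0406  0.507   0.2813  1.7963 -0.1944  0.859   2.1354] F [-0.1002  0.0883 -1.7408] gap 0.03996144183560758
```

```bash
cat > f.py <<'E'
from h import *
import sys
n=int(sys.argv[1]) if len(sys.argv)>1 else 4
F=[];T=[];P=[]
for i in range(n):
    if i: grab_frame("side")
    s=observe(); F.append(s["contact_force"]);T.append(s["ft_torque"]);P.append(np.array(s["ee_pos"])*1000)
F=np.mean(F,0);T=np.mean(T,0);p=P[-1]
Rt=R.from_rotvec(s["ee_rot"])
C=R.from_euler('z',13.2,degrees=True)
d=C.inv().apply(p-np.array([584,1,0])); Fc=C.inv().apply(F)
print("t %.2f z %.2f->%.2f board_c x %.1f y %.1f | F_c x %.1f y %.1f z %.1f press %.1f | T %s tilt %s yaw %.2f gap %.2f"%(s["time"],P[0][2],p[2],d[0],d[1],*Fc,Fc[2]+2.2,np.round(T,2),np.round(Rt.as_matrix()[:2,2],4),np.degrees(np.arctan2(-Rt.as_matrix()[0,1],Rt.as_matrix()[1,1])),s["finger_gap"]*1000))
E
python3 f.py 3; python3 -m jog '[[[0,0,1],0],[[0,0,0.8],0],[[0,0,0],0]]'; python3 f.py 3;  python3 -m jog '[[[0,0,0.8],0],[[0,0,0],0]]'; python3 f.py 3
```

```text
t 11.15 z 98.35->98.37 board_c x -2.5 y -172.8 | F_c x -0.3 y 0.2 z -1.9 press 0.3 | T [ 0.01 -0.02  0.02] tilt [0.0079 0.0102] yaw 13.21 gap 39.76
time: 11.52
ee_pos: [0.6212, -0.1677, 0.0966]
ee_rot: [-0.36, 3.111, 0.014]
contact_force: [0.3, 0.2, -1.8]
finger_gap: 0.0395
t 11.62 z 96.62->96.67 board_c x -2.3 y -172.8 | F_c x 0.0 y 0.1 z -2.0 press 0.2 | T [ 0.03  0.01 -0.03] tilt [0.0083 0.0102] yaw 13.22 gap 39.97
time: 11.88
ee_pos: [0.6213, -0.1677, 0.0959]
ee_rot: [-0.36, 3.111, 0.014]
contact_force: [-1.1, 0.0, -2.5]
finger_gap: 0.0397
t 11.97 z 95.86->95.93 board_c x -2.2 y -172.9 | F_c x -0.0 y -0.1 z -2.1 press 0.1 | T [0.01 0.02 0.  ] tilt [0.0084 0.0102] yaw 13.21 gap 39.92
```

```bash
python3 -m jog '[[[0,0,0.8],0],[[0,0,0],0]]'; python3 f.py 3;  python3 -m jog '[[[0,0,0.6],0],[[0,0,0],0]]'; python3 f.py 3; python3 -m jog '[[[0,0,0.5],0],[[0,0,0],0]]'; python3 f.py 3
```

```text
time: 12.22
ee_pos: [0.6213, -0.1678, 0.0951]
ee_rot: [-0.36, 3.111, 0.014]
contact_force: [-0.3, 0.5, -2.3]
finger_gap: 0.0399
t 12.32 z 95.09->95.16 board_c x -2.2 y -172.8 | F_c x 0.2 y -0.5 z -2.3 press -0.1 | T [ 0.02 -0.01 -0.02] tilt [0.0085 0.0101] yaw 13.21 gap 39.56
time: 12.58
ee_pos: [0.6214, -0.1678, 0.0945]
ee_rot: [-0.36, 3.111, 0.014]
contact_force: [-0.2, 0.6, -2.8]
finger_gap: 0.0402
t 12.68 z 94.51->94.57 board_c x -2.1 y -172.9 | F_c x 0.2 y -0.1 z -2.6 press -0.4 | T [0.01 0.03 0.01] tilt [0.0086 0.0101] yaw 13.21 gap 39.60
time: 12.92
ee_pos: [0.6214, -0.1678, 0.0941]
ee_rot: [-0.36, 3.111, 0.014]
contact_force: [0.3, 0.2, -2.1]
finger_gap: 0.04
t 13.03 z 94.05->94.07 board_c x -2.1 y -172.9 | F_c x -0.0 y -0.2 z -2.5 press -0.3 | T [0.01 0.01 0.01] tilt [0.0086 0.0101] yaw 13.21 gap 39.79
```

```bash
python3 -m jog '[[[0,0,0.5],0],[[0,0,0],0]]'; python3 f.py 2;  python3 -m jog '[[[0,0,0.4],0],[[0,0,0],0]]'; python3 f.py 2; python3 -m jog '[[[0,0,0.4],0],[[0,0,0],0]]'; python3 f.py 2
```

```text
time: 13.28
ee_pos: [0.6216, -0.1679, 0.0939]
ee_rot: [-0.36, 3.111, 0.014]
contact_force: [-0.5, -0.1, 0.1]
finger_gap: 0.0398
t 13.32 z 93.92->93.86 board_c x -2.0 y -173.0 | F_c x -0.6 y 0.2 z 0.1 press 2.3 | T [0.09 0.3  0.01] tilt [0.0089 0.0101] yaw 13.21 gap 39.90
time: 13.58
ee_pos: [0.6216, -0.168, 0.0938]
ee_rot: [-0.36, 3.111, 0.014]
contact_force: [-0.6, 0.2, 2.0]
finger_gap: 0.0395
t 13.62 z 93.77->93.76 board_c x -2.0 y -173.1 | F_c x -0.6 y 0.1 z 2.6 press 4.8 | T [0.24 0.51 0.06] tilt [0.0092 0.0101] yaw 13.20 gap 39.85
time: 13.88
ee_pos: [0.6216, -0.1681, 0.0935]
ee_rot: [-0.36, 3.11, 0.014]
contact_force: [-2.2, -0.4, 3.8]
finger_gap: 0.04
t 13.93 z 93.53->93.57 board_c x -1.9 y -173.2 | F_c x -2.0 y -0.1 z 3.5 press 5.7 | T [0.26 0.66 0.03] tilt [0.0094 0.01  ] yaw 13.20 gap 39.82
```

Contact was at z ≈ 94.0 mm, and the press is now about 5.7 N, within the window. Next I start rolling forward (tool +y) in small steps and watch the force.

```bash
python3 -m jog '[[[0.2,2,0],0],[[0,3,0],0],[[0,3,0],0],[[0,3,0],0]]'; python3 f.py 2;  python3 -m jog '[[[0,3,0],0],[[0,3,0],0],[[0,3,0],0],[[0,3,0],0]]'; python3 f.py 2
```

```text
time: 14.42
ee_pos: [0.6187, -0.1568, 0.0936]
ee_rot: [-0.36, 3.111, 0.014]
contact_force: [-1.9, -0.4, 3.2]
finger_gap: 0.0398
t 14.47 z 93.60->93.58 board_c x -2.2 y -161.1 | F_c x -2.3 y 0.5 z 3.4 press 5.6 | T [0.17 0.8  0.04] tilt [0.0091 0.0102] yaw 13.21 gap 39.71
time: 14.98
ee_pos: [0.6153, -0.1441, 0.0936]
ee_rot: [-0.36, 3.111, 0.014]
contact_force: [-3.0, -0.8, 3.5]
finger_gap: 0.0397
t 15.03 z 93.63->93.57 board_c x -2.6 y -147.9 | F_c x -3.0 y 0.3 z 4.0 press 6.2 | T [0.07 1.   0.09] tilt [0.0083 0.0104] yaw 13.22 gap 39.90
```

```bash
python3 -m jog '[[[0.3,3,0],0],[[0.3,3,0],0],[[0.2,3,0],0],[[0.2,3,0],0]]'; python3 f.py 2;  python3 -m jog '[[[0.2,4,0],0],[[0.2,4,0],0],[[0.2,4,0],0],[[0.2,4,0],0]]'; python3 f.py 2
```

```text
time: 15.52
ee_pos: [0.6118, -0.1313, 0.0938]
ee_rot: [-0.36, 3.11, 0.014]
contact_force: [-1.3, -1.0, 3.5]
finger_gap: 0.0401
t 15.57 z 93.76->93.72 board_c x -3.2 y -134.7 | F_c x -1.3 y 0.3 z 3.4 press 5.6 | T [0.12 0.52 0.06] tilt [0.0091 0.0106] yaw 13.24 gap 39.86
time: 16.08
ee_pos: [0.6072, -0.1145, 0.0939]
ee_rot: [-0.361, 3.11, 0.015]
contact_force: [-1.3, -0.5, 1.9]
finger_gap: 0.04
t 16.12 z 93.86->93.82 board_c x -3.7 y -117.1 | F_c x -1.3 y 0.3 z 2.6 press 4.8 | T [0.13 0.38 0.  ] tilt [0.0093 0.0109] yaw 13.26 gap 39.98
```

```bash
python3 -m jog '[[[0.2,4,0.1],0],[[0.2,4,0.1],0],[[0.2,4,0.1],0],[[0.2,4,0],0]]'; python3 f.py 2;  python3 -m jog '[[[0.15,4,0],0],[[0.15,4,0],0],[[0.15,4,0],0],[[0.15,4,0],0]]'; python3 f.py 2; python3 - <<'E'
from ov import *
b=grab_frame("side"); a=grab_frame("top")
LL=[(lines_tin(584-0.2284*-70-4,1+0.9736*-70,13.5),(0,255,0)),(lines_cradle(584,1,13.2),(0,0,255))]
overlay("side",b,LL,290,180,420,275,6,"pics/r1s.png")
overlay("top",a,LL,280,170,390,270,5,"pics/r1t.png")
E
```

```text
time: 16.62
ee_pos: [0.6026, -0.0976, 0.0938]
ee_rot: [-0.361, 3.109, 0.015]
contact_force: [-0.4, -0.1, 3.7]
finger_gap: 0.0396
t 16.68 z 93.83->93.83 board_c x -4.3 y -99.6 | F_c x -0.8 y 0.1 z 3.9 press 6.1 | T [ 0.07  0.32 -0.04] tilt [0.0098 0.0111] yaw 13.28 gap 39.67
time: 17.18
ee_pos: [0.598, -0.0806, 0.0939]
ee_rot: [-0.362, 3.109, 0.015]
contact_force: [-0.1, -0.3, 3.5]
finger_gap: 0.0399
t 17.23 z 93.89->93.89 board_c x -4.9 y -82.1 | F_c x -0.4 y -0.1 z 3.3 press 5.5 | T [ 0.05  0.22 -0.02] tilt [0.0098 0.0113] yaw 13.30 gap 39.93
```

View pics/r1s.png

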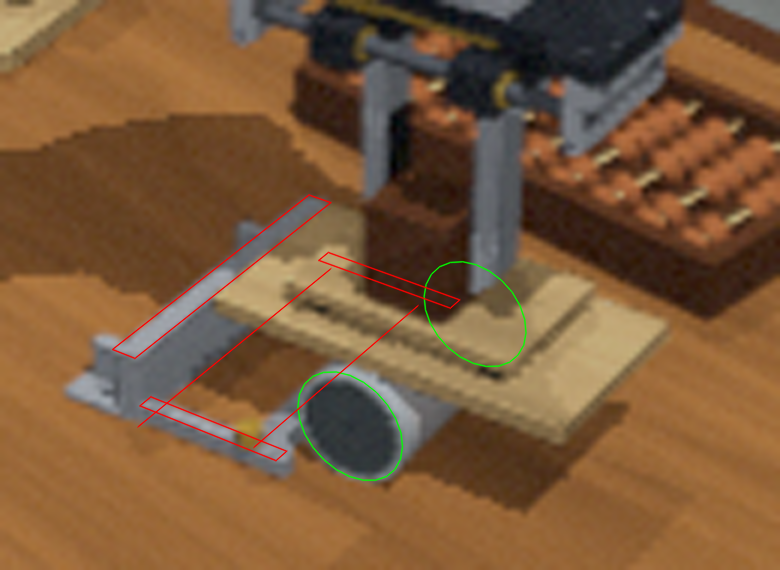

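View pics/r1t.png

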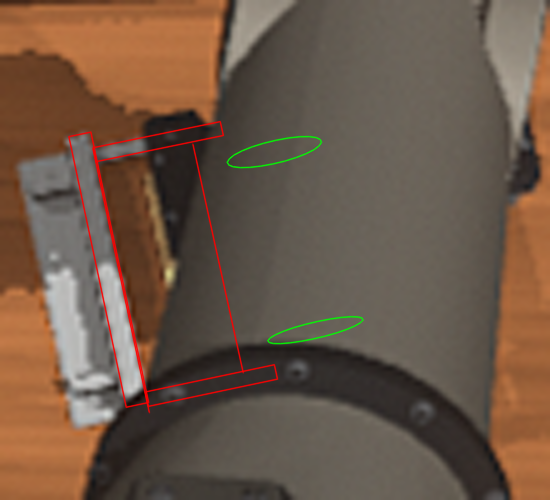

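The tin's near end is at (355,428) in the crop, within about 3 mm of the no-slip prediction (overlay centre (350,425)), so it is rolling. Next I approach the rib with guarded steps.

```bash
cat > chk.py <<'E'
import sys,io,contextlib,re
hi=float(sys.argv[1]); lo=float(sys.argv[2]); fy=float(sys.argv[3]) if len(sys.argv)>3 else -99
sys.argv=["f.py","2"]
b=io.StringIO()
with contextlib.redirect_stdout(b): exec(open("f.py").read())
print(b.getvalue().strip())
pr=Fc[2]+2.3
if pr>hi or pr<lo or Fc[1]<fy: print("STOP"); sys.exit(1)
E
python3 -m jog '[[[0.1,4,0],0],[[0.1,4,0],0],[[0.1,4,0],0],[[0.1,4,0],0]]' >/dev/null; python3 chk.py 7.5 3 -1.2 && python3 -m jog '[[[0.05,2,0],0],[[0.05,2,0],0]]' >/dev/null && python3 chk.py 7.5 3 -1.2 && python3 -m jog '[[[0.05,2,0],0],[[0.05,2,0],0]]' >/dev/null && python3 chk.py 7.5 3 -1.2 && python3 -m jog '[[[0.05,2,0],0],[[0.05,2,0],0]]' >/dev/null && python3 chk.py 7.5 3 -1.2 && python3 -m jog '[[[0.05,2,0],0],[[0.05,2,0],0]]' >/dev/null && python3 chk.py 7.5 3 -1.2 && python3 -m jog '[[[0.05,2,0],0],[[0.05,2,0],0]]' >/dev/null && python3 chk.py 7.5 3 -1.2
```

```text
t 17.88 z 94.01->93.95 board_c x -5.4 y -65.5 | F_c x -0.1 y -0.0 z 2.7 press 4.9 | T [-0.02  0.24  0.  ] tilt [0.0097 0.0112] yaw 13.28 gap 39.81
t 18.18 z 94.00->93.98 board_c x -5.6 y -61.0 | F_c x -0.0 y 0.3 z 2.8 press 5.0 | T [0.01 0.28 0.  ] tilt [0.0096 0.0112] yaw 13.30 gap 39.60
t 18.48 z 94.01->94.01 board_c x -5.7 y -56.7 | F_c x -0.1 y 0.0 z 2.8 press 5.0 | T [-0.01  0.26 -0.05] tilt [0.0096 0.0112] yaw 13.29 gap 40.05
t 18.77 z 94.01->94.02 board_c x -5.8 y -52.3 | F_c x -0.8 y 0.3 z 1.8 press 4.0 | T [-0.04  0.27 -0.07] tilt [0.0095 0.0113] yaw 13.29 gap 40.07
t 19.07 z 94.03->94.01 board_c x -6.0 y -47.8 | F_c x -0.4 y -0.3 z 1.7 press 3.9 | T [-0.06  0.27 -0.08] tilt [0.0093 0.0113] yaw 13.30 gap 39.73
t 19.38 z 94.04->94.03 board_c x -6.1 y -43.4 | F_c x -0.2 y 0.5 z 2.4 press 4.6 | T [-0.06  0.26 -0.1 ] tilt [0.0093 0.0114] yaw 13.30 gap 39.76
```

```bash
python3 -m jog '[[[0.05,2,0.05],0],[[0.05,2,0.05],0]]' >/dev/null; python3 chk.py 7.5 3 -1.2 && python3 -m jog '[[[0.05,2,0],0],[[0.05,2,0],0]]' >/dev/null && python3 chk.py 7.5 3 -1.2 && python3 -m jog '[[[0.05,2,0],0],[[0.05,2,0],0]]' >/dev/null && python3 chk.py 7.5 3 -1.2 && python3 -m jog '[[[0.05,2,0],0],[[0.05,2,0],0]]' >/dev/null && python3 chk.py 7.5 3 -1.2 && python3 -m jog '[[[0.05,2,0],0],[[0.05,2,0],0]]' >/dev/null && python3 chk.py 7.5 3 -1.2 
```

```text
t 19.68 z 93.97->94.00 board_c x -6.3 y -38.9 | F_c x -0.7 y 0.2 z 2.8 press 5.0 | T [-0.09  0.31 -0.06] tilt [0.0092 0.0115] yaw 13.31 gap 39.59
t 19.98 z 94.02->94.00 board_c x -6.5 y -34.7 | F_c x -1.9 y -1.3 z 3.0 press 5.2 | T [-0.48  0.47 -0.08] tilt [0.009  0.0114] yaw 13.30 gap 39.73
STOP
```

The rib was met at board y ≈ -36, where F_y jumped to -1.3 N. From the geometry the crest should be about 3–5 mm. Next I climb with matched upward steps.

```bash
python3 -m jog '[[[0.05,2,-0.2],0],[[0.05,2,-0.3],0]]' >/dev/null; python3 chk.py 10 4.5 -4 && python3 -m jog '[[[0.05,2,-0.4],0],[[0.05,2,-0.35],0]]' >/dev/null && python3 chk.py 9.5 5 -4  && python3 -m jog '[[[0.05,2,-0.35],0],[[0.05,2,-0.35],0]]' >/dev/null && python3 chk.py 9.5 5 -4
```

```text
t 20.27 z 94.58->94.63 board_c x -6.8 y -30.7 | F_c x -1.7 y -1.7 z 3.6 press 5.8 | T [-0.54  0.31 -0.11] tilt [0.009  0.0111] yaw 13.28 gap 39.95
t 20.57 z 95.41->95.42 board_c x -6.9 y -26.2 | F_c x -1.2 y -1.1 z 3.0 press 5.2 | T [-0.46  0.29 -0.1 ] tilt [0.0089 0.0112] yaw 13.29 gap 39.83
t 20.88 z 96.15->96.12 board_c x -7.0 y -21.6 | F_c x -0.9 y -0.5 z 2.2 press 4.4 | T [-0.32  0.22 -0.07] tilt [0.0087 0.0114] yaw 13.31 gap 39.41
STOP
```

```bash
python3 -m jog '[[[0.05,2,-0.05],0],[[0.05,2,-0.1],0]]' >/dev/null; python3 chk.py 9.5 4.3 -4 && python3 -m jog '[[[0.05,2,-0.1],0],[[0.05,2,-0.1],0]]' >/dev/null && python3 chk.py 9.5 4.3 -4  && python3 -m jog '[[[0.05,2,-0.08],0],[[0.05,2,-0.05],0]]' >/dev/null && python3 chk.py 9.5 4.3 -4
```

```text
t 21.18 z 96.41->96.42 board_c x -7.1 y -17.1 | F_c x -1.4 y -0.7 z 3.3 press 5.5 | T [-0.39  0.35 -0.1 ] tilt [0.0088 0.0115] yaw 13.31 gap 39.80
t 21.48 z 96.77->96.77 board_c x -7.1 y -12.7 | F_c x -2.7 y -0.4 z 4.2 press 6.4 | T [-0.41  0.41 -0.14] tilt [0.0089 0.0117] yaw 13.32 gap 39.66
t 21.77 z 97.01->96.99 board_c x -7.2 y -8.2 | F_c x -2.8 y -0.7 z 4.7 press 6.9 | T [-0.39  0.45 -0.14] tilt [0.0089 0.0118] yaw 13.33 gap 39.86
```

```bash
python3 -m jog '[[[0.2,2,-0.08],0],[[0.15,2,-0.05],0]]' >/dev/null; python3 chk.py 9.5 4.3 -4 && python3 -m jog '[[[0.15,2,0],0],[[0.1,2,0],0]]' >/dev/null && python3 chk.py 9.5 4.3 -4  && python3 -m jog '[[[0.1,2,0],0],[[0.1,2,0.05],0]]' >/dev/null && python3 chk.py 9.5 4.3 -4
```

```text
t 22.07 z 97.22->97.23 board_c x -7.3 y -3.7 | F_c x -1.3 y 0.5 z 4.2 press 6.4 | T [-0.27  0.26 -0.11] tilt [0.0093 0.012 ] yaw 13.34 gap 39.79
t 22.38 z 97.31->97.29 board_c x -7.5 y 0.9 | F_c x -0.4 y 0.1 z 3.8 press 6.0 | T [-0.22  0.21 -0.08] tilt [0.0095 0.0121] yaw 13.35 gap 39.66
t 22.68 z 97.29->97.28 board_c x -7.6 y 5.5 | F_c x -0.8 y 0.0 z 3.4 press 5.6 | T [-0.12  0.13 -0.05] tilt [0.0095 0.0123] yaw 13.37 gap 39.88
```

```bash
python3 -m jog '[[[0.05,2,0.1],0],[[0.05,2,0.15],0]]' >/dev/null; python3 chk.py 9.5 4 -4 && python3 -m jog '[[[0.05,2,0.15],0],[[0.05,2,0.17],0]]' >/dev/null && python3 chk.py 9.5 4 -4  && python3 -m jog '[[[0.05,2,0.2],0],[[0.05,2,0.2],0]]' >/dev/null && python3 chk.py 9.5 4 -4
```

```text
t 22.98 z 97.08->97.04 board_c x -7.6 y 10.0 | F_c x -0.1 y 0.9 z 4.4 press 6.6 | T [-0.12  0.2  -0.07] tilt [0.0095 0.0125] yaw 13.39 gap 40.09
t 23.27 z 96.80->96.76 board_c x -7.7 y 14.5 | F_c x -0.4 y 0.3 z 4.1 press 6.3 | T [-0.07  0.22 -0.06] tilt [0.0095 0.0127] yaw 13.40 gap 39.66
t 23.57 z 96.42->96.37 board_c x -7.8 y 19.1 | F_c x 0.3 y 1.1 z 3.6 press 5.8 | T [-0.03  0.21 -0.08] tilt [0.0095 0.0128] yaw 13.40 gap 40.04
```

```bash
python3 -m jog '[[[0.05,2,0.27],0],[[0.05,2,0.3],0]]' >/dev/null; python3 chk.py 9 3.5 -4 && python3 -m jog '[[[0.05,2,0.32],0],[[0.05,2,0.34],0]]' >/dev/null && python3 chk.py 9 3.5 -4  && python3 -m jog '[[[0.05,2,0.3],0],[[0.05,1,0.1],0]]' >/dev/null && python3 chk.py 9.5 3.5 -4
```

```text
t 23.88 z 95.87->95.80 board_c x -7.9 y 23.6 | F_c x -0.3 y 1.3 z 5.2 press 7.4 | T [-0.04  0.25 -0.08] tilt [0.0095 0.0129] yaw 13.42 gap 39.99
t 24.18 z 95.19->95.16 board_c x -7.9 y 28.1 | F_c x -0.2 y 1.1 z 5.1 press 7.3 | T [ 0.04  0.26 -0.07] tilt [0.0095 0.0131] yaw 13.43 gap 39.60
t 24.48 z 94.79->94.74 board_c x -8.0 y 31.5 | F_c x -0.6 y 1.6 z 4.4 press 6.6 | T [ 0.14  0.25 -0.09] tilt [0.0095 0.0132] yaw 13.44 gap 39.68
```

```bash
python3 -m jog '[[[0.05,1.5,0.2],0],[[0.05,1.5,0.1],0]]' >/dev/null; python3 chk.py 9 3.5 -4 && python3 -m jog '[[[0.05,2,0],0],[[0.05,2,0],0]]' >/dev/null && python3 chk.py 9 3.5 -4  && python3 -m jog '[[[0.05,2,0],0],[[0.05,2,0],0]]' >/dev/null && python3 chk.py 9.5 3.5 -4
```

```text
t 24.77 z 94.41->94.35 board_c x -8.2 y 34.8 | F_c x 0.1 y 1.7 z 2.7 press 4.9 | T [ 0.15  0.09 -0.07] tilt [0.0094 0.0132] yaw 13.44 gap 39.60
t 25.07 z 94.25->94.25 board_c x -8.4 y 38.9 | F_c x 0.4 y -0.1 z 1.9 press 4.1 | T [-0.17 -0.05  0.  ] tilt [0.0092 0.013 ] yaw 13.43 gap 39.72
t 25.38 z 94.29->94.27 board_c x -8.5 y 43.3 | F_c x 0.9 y 0.2 z 1.8 press 4.0 | T [-0.16 -0.04 -0.02] tilt [0.0093 0.0129] yaw 13.44 gap 39.58
```

```bash
python3 -m jog '[[[-0.05,1.5,0.15],0],[[-0.05,1.5,0.15],0]]' >/dev/null; python3 chk.py 9 3.5 -4; python3 - <<'E'
from ov import *
b=grab_frame("side")
LL=[(lines_tin(584-0.2284*-6-6*.9736,1+0.9736*-6-6*.2284,13.2),(0,255,0)),(lines_cradle(584,1,13.2),(0,0,255))]
overlay("side",b,LL,270,170,390,265,6,"pics/r2s.png")
E
```

```text
t 25.68 z 94.05->94.03 board_c x -8.5 y 46.5 | F_c x -0.3 y 0.8 z 3.7 press 5.9 | T [-0.36  0.13 -0.08] tilt [0.0091 0.0129] yaw 13.44 gap 40.04
```

View pics/r2s.png

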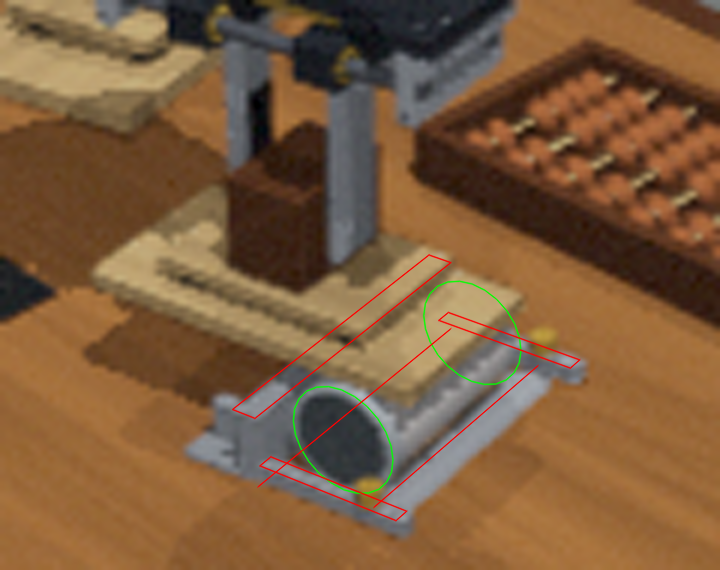

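The tin's near end is at about (348,442) in the crop, between the rib and the backstop, roughly 6–8 mm short. Next I roll on until it meets the backstop.

```bash
python3 -m jog '[[[0,2,0],0],[[0,2,0],0]]' >/dev/null; python3 chk.py 9 3.5 -1.5 && python3 -m jog '[[[0,1.5,0],0],[[0,1.5,0],0]]' >/dev/null && python3 chk.py 9 3.5 -1.5  && python3 -m jog '[[[0,1,0],0],[[0,1,0],0]]' >/dev/null && python3 chk.py 9.5 3.5 -1.5 && python3 -m jog '[[[0,1,0],0],[[0,1,0],0]]' >/dev/null && python3 chk.py 9.5 3.5 -1.5 && python3 -m jog '[[[0,1,0],0],[[0,1,0],0]]' >/dev/null && python3 chk.py 9.5 3.5 -1.5
```

```text
t 26.02 z 94.12->94.12 board_c x -8.6 y 50.8 | F_c x -0.4 y -0.0 z 3.3 press 5.5 | T [-0.36  0.18 -0.05] tilt [0.009  0.0129] yaw 13.44 gap 39.74
t 26.32 z 94.11->94.10 board_c x -8.6 y 54.1 | F_c x -0.2 y 0.1 z 3.2 press 5.4 | T [-0.39  0.18 -0.06] tilt [0.0089 0.0129] yaw 13.45 gap 39.58
t 26.62 z 94.11->94.14 board_c x -8.7 y 56.1 | F_c x -1.0 y -2.0 z 2.9 press 5.1 | T [-0.84  0.03 -0.  ] tilt [0.009  0.0127] yaw 13.44 gap 39.91
STOP
```

```bash
python3 -m jog '[[[0,1,0],0],[[0,1,0],0]]' >/dev/null; python3 chk.py 9 3.5 -4; python3 - <<'E'
from ov import *
b=grab_frame("side")
LL=[(lines_tin(584-6*.9736,1-6*.2284,13.2),(0,255,0)),(lines_cradle(584,1,13.2),(0,0,255))]
overlay("side",b,LL,270,170,390,265,6,"pics/r3s.png")
E
```

```text
t 26.93 z 94.16->94.13 board_c x -8.7 y 57.8 | F_c x -0.0 y -1.8 z 2.7 press 4.9 | T [-0.89 -0.06 -0.03] tilt [0.0092 0.0123] yaw 13.42 gap 39.68
```

View pics/r3s.png

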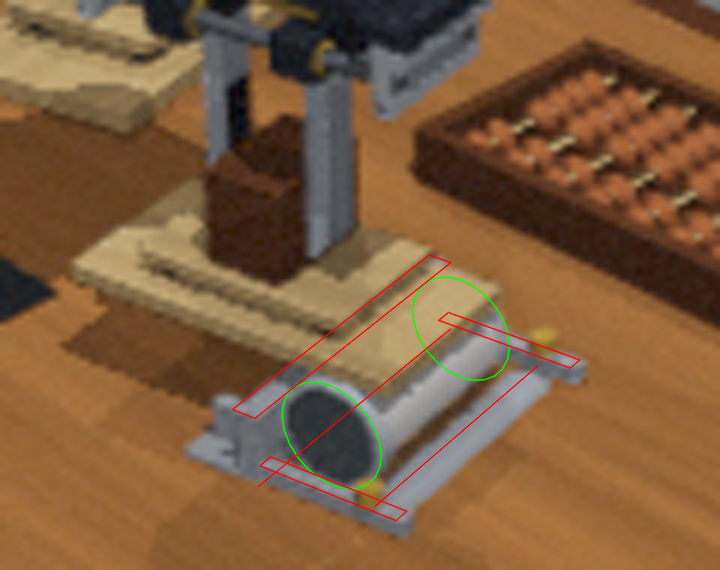

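The tin end (centre about (333,437)) now sits on the home overlay, and the push force held at about -1.9 N, so it is against the backstop. Next I lift straight up.

```bash
python3 -m jog '[[[0,0,-0.3],0],[[0,0,-0.4],0],[[0,0,-0.6],0],[[0,0,-1],0],[[0,0,-3],0],[[0,0,-8],0],[[0,0,-15],0],[[0,0,-15],0],[[0,0,-10],0],[[0,0,0],0]]'; python3 f.py 2; python3 plan.py 465 295 140 1.2; python3 - <<'E'
from ov import *
b=grab_frame("side")
LL=[(lines_tin(584-6*.9736,1-6*.2284,13.2),(0,255,0)),(lines_cradle(584,1,13.2),(0,0,255))]
overlay("side",b,LL,270,150,390,265,5,"pics/r4s.png")
E
```

```text
time: 28.22
ee_pos: [0.5615, 0.0554, 0.1517]
ee_rot: [-0.367, 3.109, 0.019]
contact_force: [0.1, 0.7, -4.1]
finger_gap: 0.0396
t 28.27 z 151.66->151.13 board_c x -9.7 y 58.1 | F_c x 0.2 y 0.6 z -2.8 press -0.6 | T [ 0.05  0.02 -0.01] tilt [0.0084 0.0133] yaw 13.45 gap 39.88
t 28.275 p [561.2715  55.3361 151.1345] axes x,y,z: [[-0.9725, -0.2325, -0.0113], [-0.2326, 0.9725, 0.0109], [0.0084, 0.0133, -0.9999]]
tool shift now [ 38.04 255.35  13.5 ] spin 12.24 | shift after spin [ 91.32 241.47  13.5 ] q [-0.4253  0.3169  0.2669  1.942  -0.1213  0.8863  1.7103] F [ 0.1213  0.6908 -1.5436] gap 0.03987649156088202
```

View pics/r4s.png

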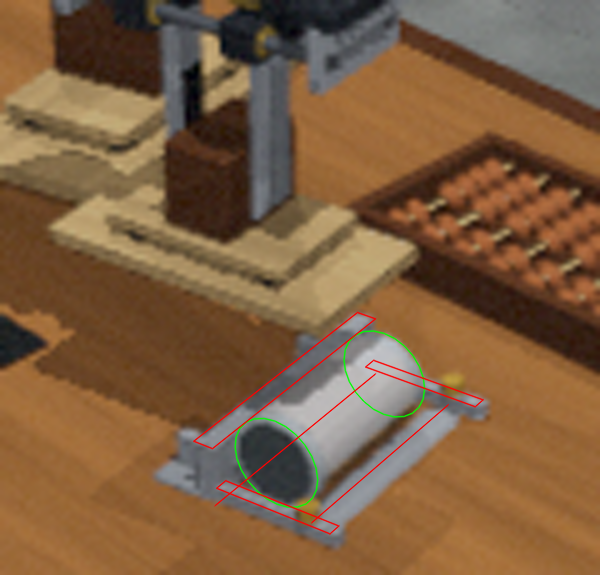

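The tin lies on the home overlay at both ends after the lift (near end (276,462), far end (385,373)). Next I carry the board back over the mat.

```bash
python3 -m jog '[[[2,12,0],0],[[4,27,0],0],[[4,27,0],0],[[4,27,0],0],[[4,27,0],0],[[4,27,0],0],[[4,27,0],0],[[4,27,0],0],[[4,25,0],0],[[2,12,0],3],[[0,0,0],3],[[0,0,0],3],[[0,0,0],3],[[0,0,0],0]]'; python3 plan.py 465.5 296 60 1.2
```

```text
time: 30.08
ee_pos: [0.4561, 0.2937, 0.1456]
ee_rot: [0.043, -3.137, -0.013]
contact_force: [0.7, 0.7, -2.1]
finger_gap: 0.0398
t 30.075 p [456.113  293.7146 145.6083] axes x,y,z: [[-0.9996, -0.0271, 0.004], [-0.0271, 0.9996, 0.0082], [-0.0042, 0.0081, -1.0]]
tool shift now [-9.79  1.32 85.58] spin 0.35 | shift after spin [-9.78  1.39 85.58] q [-0.8474  0.2918  0.1935  1.9831 -0.0841  0.872   0.9901] F [ 0.7301  0.7418 -2.0668] gap 0.0397719421608748
```

```bash
python3 -m jog '[[[-4,0.7,8],0.3],[[-4,0.7,14],0],[[-1.8,0,14],0],[[0,0,14],0],[[0,0,12],0],[[0,0,8],0],[[0,0,0],0],[[0,0,0],0]]'; python3 plan.py 465.5 296 50 1.2; python3 - <<'E'
from ov import *
b=grab_frame("side")
p,Rt,s=pose()
LL=[(lines_box(465.5,296.4,1.2,[(135,215,3)]),(0,255,255)),(lines_box(465.5,296,1.2,[(90,170,3)]),(0,255,0)),(lines_box(p[0]*1000,p[1]*1000,1.2,[(90,170,p[2]*1000-42)]),(255,0,0))]
overlay("side",b,LL,185,165,305,255,6,"pics/m1.png")
E
```

```text
time: 31.08
ee_pos: [0.4652, 0.2959, 0.0691]
ee_rot: [0.038, -3.135, -0.01]
contact_force: [-0.0, 0.2, -1.4]
finger_gap: 0.0399
t 31.075 p [465.1701 295.8663  69.0538] axes x,y,z: [[-0.9997, -0.0245, 0.0061], [-0.0244, 0.9997, 0.0067], [-0.0062, 0.0065, -1.0]]
tool shift now [-0.45 -0.   19.05] spin 0.2 | shift after spin [-0.45 -0.   19.05] q [-0.8198  0.4138  0.1752  2.0154 -0.1198  0.7225  1.0263] F [-0.0401  0.2346 -1.4465] gap 0.03993675597909288
```

View pics/m1.png

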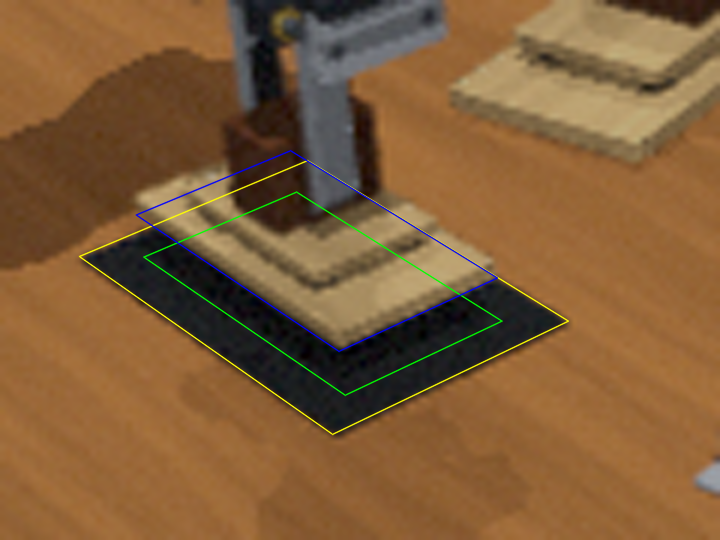

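Board outline (blue) matches the image at (340,350) and (497,277), centred over the mat. Next I lower it.

```bash
python3 -m jog '[[[0,0,6],0],[[0,0,7],0],[[0,0,5],0],[[0,0,2],0],[[0,0,0],0],[[0,0,0],0]]'; python3 f.py 2;  python3 -m jog '[[[0,0,1],0],[[0,0,0],0]]' >/dev/null; python3 chk.py 6 -3 && python3 -m jog '[[[0,0,0.8],0],[[0,0,0],0]]' >/dev/null && python3 chk.py 3 -3 && python3 -m jog '[[[0,0,0.7],0],[[0,0,0],0]]' >/dev/null && python3 chk.py 3 -3
```

```text
time: 31.88
ee_pos: [0.4654, 0.2963, 0.0483]
ee_rot: [0.038, -3.136, -0.012]
contact_force: [-0.2, 0.4, -2.7]
finger_gap: 0.0396
t 31.93 z 48.31->48.34 board_c x -48.1 y 314.7 | F_c x 0.1 y 0.3 z -2.5 press -0.3 | T [-0.    0.   -0.03] tilt [-0.0053  0.0074] yaw 1.41 gap 39.75
t 32.23 z 47.52->47.57 board_c x -47.9 y 314.7 | F_c x -0.0 y 0.3 z -1.9 press 0.3 | T [ 0.02 -0.01 -0.  ] tilt [-0.0048  0.0078] yaw 1.41 gap 39.77
t 32.52 z 46.75->46.81 board_c x -47.8 y 314.8 | F_c x -0.1 y 1.2 z -2.0 press 0.2 | T [-0.01  0.01  0.03] tilt [-0.0048  0.0079] yaw 1.40 gap 39.61
t 32.83 z 46.05->46.10 board_c x -47.8 y 314.8 | F_c x -0.2 y -0.1 z -3.0 press -0.8 | T [ 0.03  0.01 -0.01] tilt [-0.0047  0.0079] yaw 1.40 gap 40.11
```

```bash
python3 -m jog '[[[0,0,0.6],0],[[0,0,0],0]]' >/dev/null; python3 chk.py 2 -3 && python3 -m jog '[[[0,0,0.5],0],[[0,0,0],0]]' >/dev/null && python3 chk.py 2 -3 && python3 -m jog '[[[0,0,0.5],0],[[0,0,0],0]]' >/dev/null && python3 chk.py 2 -3 && python3 -m jog '[[[0,0,0.5],0],[[0,0,0],0]]' >/dev/null && python3 chk.py 2 -3
```

```text
t 33.12 z 45.69->45.71 board_c x -47.8 y 314.9 | F_c x -1.6 y 0.1 z 2.0 press 4.2 | T [-0.39  0.16 -0.09] tilt [-0.0047  0.0081] yaw 1.41 gap 39.84
STOP
```

```bash
python3 -m jog '[[[0,0,0],0],[[0,0,0],0],[[0,0,0],0],[[0,0,0],0],[[0,0,0],0],[[0,0,0],0]]' -1 20; python3 -m jog '[[[0,0,-4],0],[[0,0,-8],0],[[0,0,-15],0],[[0,0,-25],0],[[0,0,-30],0],[[0,0,-30],0],[[0,0,-20],0],[[0,0,0],0]]'; python3 f.py 2; python3 - <<'E'
from ov import *
b=grab_frame("side")
LL=[(lines_box(465.5,296.4,1.2,[(135,215,3)]),(0,255,255)),(lines_box(465.5,296,1.2,[(90,170,13)]),(0,255,0))]
overlay("side",b,LL,185,140,305,255,5,"pics/m2.png")
E
```

```text
time: 33.88
ee_pos: [0.4659, 0.2968, 0.0458]
ee_rot: [0.038, -3.137, -0.013]
contact_force: [-0.1, -0.2, -0.3]
finger_gap: 0.0933
time: 34.88
ee_pos: [0.4671, 0.2956, 0.1883]
ee_rot: [0.037, -3.14, -0.017]
contact_force: [-0.0, -0.2, -0.8]
finger_gap: 0.0933
t 34.92 z 188.29->187.33 board_c x -47.0 y 313.3 | F_c x -0.3 y -0.4 z -0.5 press 1.7 | T [ 0.03 -0.01 -0.01] tilt [-0.0019  0.0103] yaw 1.37 gap 94.13
```

View pics/m2.png

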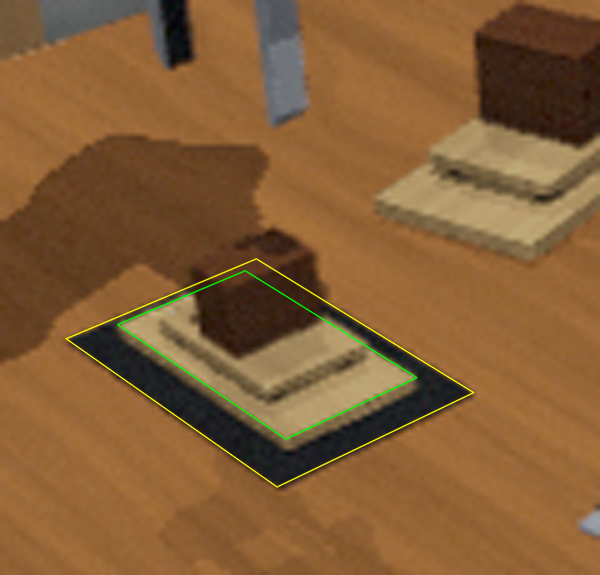

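The board lies flat and centred on the mat (corners on the green overlay at (287,440) and (416,379)), with the gripper clear. Now a final check of the tin and bystanders.

```bash
python3 - <<'E'
from ov import *
a=grab_frame("top"); b=grab_frame("side")
cv2.imwrite("pics/fin_top.png",a[:,:,::-1])
C=np.array([584,1]);c,s_=np.cos(np.radians(13.2)),np.sin(np.radians(13.2))
tx=C+(-6)*np.array([c,s_])
LL=[(lines_tin(tx[0],tx[1],13.2),(0,255,0)),(lines_cradle(584,1,13.2),(0,0,255))]
overlay("top",a,LL,270,180,380,265,7,"pics/fin_t.png")
overlay("side",b,LL,290,200,400,275,7,"pics/fin_s.png")
for q,z in [("tin",0.026),("abacus",0.03),("jar",0.06),("weight",0.02),("board",0.02)]:
    for r in outline_of(q,"top")[:1]:
        m=r["pixels"].astype(np.uint8); cc,_=cv2.findContours(m,cv2.RETR_EXTERNAL,cv2.CHAIN_APPROX_NONE)
        cc=max(cc,key=cv2.contourArea); P=unproj("top",cc[:,0,:],z)[:,:2]*1000
        print(q,round(r["score"],2),np.array(r["box"]),cv2.minAreaRect(P.astype(np.float32)))
print(observe()["time"],observe()["contact_force"])
E
```

```text
tin 0.58 [313.1 227.4  25.8  39.2] ((575.597900390625, -0.175506591796875), (112.32138061523438, 54.64118194580078), 13.049753189086914)
abacus 0.73 [305.8 146.4  94.7  50.8] ((794.7794189453125, 27.45313262939453), (141.5320587158203, 262.9775695800781), 3.6523280143737793)
jar 0.74 [475.2 191.8  43.   41.5] ((668.8656005859375, -427.00128173828125), (81.8724365234375, 125.7519302368164), 45.301185607910156)
weight 0.77 [463.7 280.   17.2  17.4] ((442.1080017089844, -402.6457824707031), (39.91230392456055, 43.472320556640625), 1.1083282232284546)
board 0.9 [211.8 265.1  40.7  33.1] ((463.7751159667969, 264.88214111328125), (87.9936294555664, 107.60810852050781), 1.114370584487915)
35.325 [ 0.4698 -0.3435 -0.736 ]
```

View pics/fin_t.png

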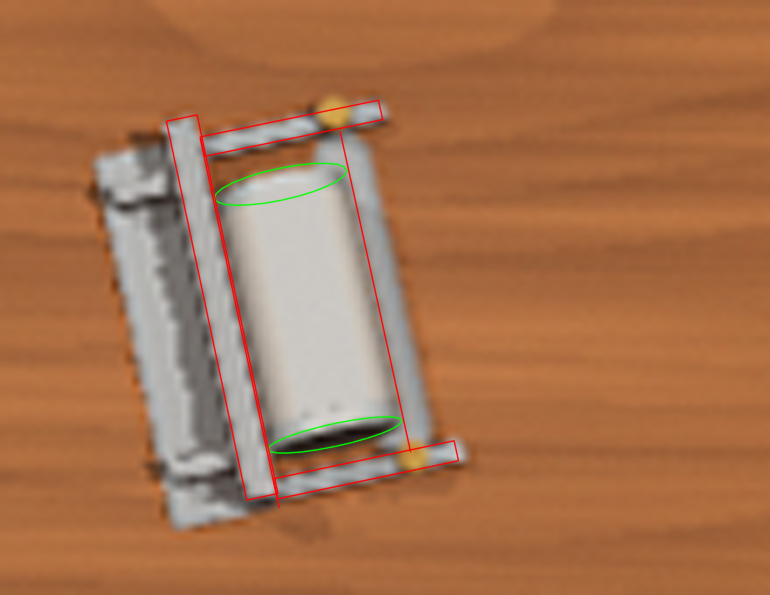

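View pics/fin_s.png

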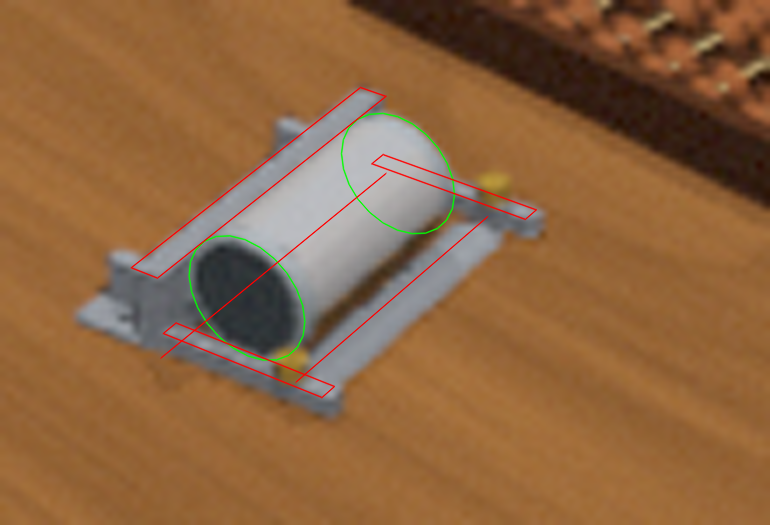

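View pics/fin_top.png

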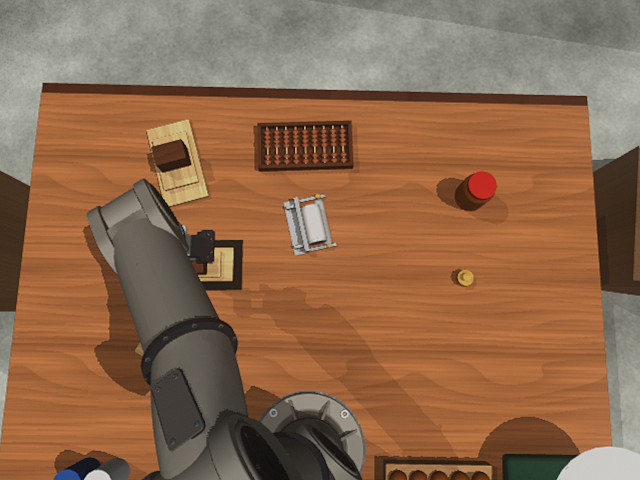

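The top view shows the tin in the cradle against the backstop, with its ends at (281,185) and (336,436) in the crop on the home overlay. The fitted yaw is 13.05° against 13.2° for the cradle. The abacus, jar and weight are where they were to within 2 mm, and the board is on the mat. I'm handing in.

```bash
python3 - <<'E'
from workcell import *
print(job_done()); print(observe()["time"])
E
```

```text
the job is handed in; nothing more can be done
None
the job is handed in; nothing more can be done
```

I gripped the 90×170 mm board from the mat by its handle and laid it on the tin. I then rolled the tin over the rib, whose crest I felt at about 3 mm, and against the backstop. The board is back on its mat, released, and the job was handed in at about 35 s of the 72 s allowed.

- **Press:** measured between 3.9 and 7.4 N while rolling, checked every few millimetres rather than continuously. The limit is 16 N.
- **Backstop contact:** the board's push rose to about 2 N and stayed there when I pushed on, so I took the tin as home.
- **Tin:** after the board was lifted, both views put the tin on the home position to within about 1 mm, with its axis at 13.05° against 13.2° for the cradle. The camera calibration itself is only good to about 2 mm.
- **Board and bystanders:** the board lies flat and centred on the mat. The abacus, jar and weight measured within 2 mm of where they started, and the gripper was clear of everything.

**Disagreements:**
- The tool picked up a tilt of up to about 0.9° that the moves could not correct, so the board probably pressed more on one end of the tin.
- Sideways force on the board reached 3 N until I steered to relieve it.
- The tin ended about 6–8 mm off the cradle's middle along its length, inside the 15 mm allowed each side.
- In the last top view the arm hid part of the board, so I judged the board from the side view.

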